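# Hook the draw spring onto the mould clamp

## Robot

A 7-joint arm with a two-finger parallel gripper is mounted at the origin on a cart in front of the work surface, level with it; the furniture and walls round the work are solid. World frame = base frame: x ahead of the robot, y to its left, z up, the work surface at z = 0. Lengths are in mm, angles in rad, forces in N, time in s.
With the tool pointing down it reaches from about 425 to 875 mm from the base axis. Payload 8.4 kg.
Tool frame: the origin (TCP) lies on the centre line of the jaws, within the pads' length; the fingertips stand 22 mm ahead of it and the grasp point (between the pads) lies 3 mm ahead of it (bot.tip_reach is the distance from the TCP to the fingertips, in mm); z points along the fingers, y is the line along which they close (so a half turn about z gives the same grasp; the last joint's range is limited). The gripper opens to 85 mm and grips with 20 to 120 N. Pads are 22 mm wide; open, the fingers measure 114 mm over their backs; the gripper's body (76 mm by 85 mm) begins 54 mm behind the grasp point. The pads swing forward as they close: fully open they stand 13 mm farther back than shut.
Start: joints at [-1.222, 0.333, 0.04, 1.465, -0.013, 1.343, -0.059], TCP at [281.437, 585.883, 253.308] pointing down, gripper open.
Joint ranges: [-2.58, 2.58], [-0.38, 2.09], [-1.3, 1.39], [0.25, 2.4], [-1.5, 4.64], [0.08, 2.09], [-2.65, 2.65]. Speed limits (rad/s): [2.22, 2.22, 2.79, 2.79, 3.14, 3.14, 3.14].

## Interface

Orientations are given as a 3x3 rotation matrix whose columns are the frame's x, y, z axes.
In Python, from bench import readout, optics, hand_in, bot gives the robot as it stands.
- The arm moves only by the tool step_arm, never from a script. Its argument "increments" is a list that holds one entry, the list of rows, each a list of 6 numbers: the shift along the tool's x, y, z in m, then the turn, a rotation vector about the tool's x, y, z in rad. In form: [[[dx, dy, dz, wx, wy, wz], ...]]. A call has 1 to 12 rows; each row is the pose to reach, as a shift and turn from the pose commanded when the call began, along the tool's axes at that moment; what a row does not reach only later rows make up. A row lasts 1/8 s, in which the tool goes at most 62.5 mm and 10.7 degrees, less where a joint would pass 70% of its speed; a pose out of reach is approached as far as the arm can. A call with a gripper value outside its range is refused whole. "grip" is the opening in per cent of the stroke, from 0 (shut) to 100 (fully open), set as the call begins (left out, the last holds). The fingers move at their own pace and stop on an object; "newtons" is the grip in N (left out, the last holds). Time passes only in rows, so rows that repeat a pose let the fingers close. It gives the time, the measured TCP pose, the force, the opening and the grip force at its end, in the units of the state.
- readout.get_state(): the state, without advancing time (a new reading comes with each control period).
- optics.snapshot(name): name is "scene" or "side" or "wrist"; returns the picture (400x640x3 uint8, red, green, blue); there is no depth.
- optics.camera_params(name): a dict with "K" (3x3 intrinsics, pixels), "rvec" (rotation vector, rad) and "tvec" (3), from world to camera coordinates, as OpenCV has them; the wrist camera has in their place "hand_eye" (4x4, takes a point from camera to tool coordinates, whose origin is the TCP and whose axes are the flange's). Camera axes: x right, y down, z forward; pixel columns grow to the right and rows downward; lengths in mm; the calibration is good to about 2 mm. A picture is of the moment at which its call begins: read the wrist's pose just before it. camera_params takes no time and is no camera call.
- hand_in(): hands the job in; it is judged then, once.
The state is a dict: "time_s": time; "qpos": joint angles; "qd": joint speeds; "tau": joint torques, N m; "tcp_pos": TCP position; "ee_rot": TCP orientation; "ft_force": force on the tool from outside, world axes, zero at the start; "wrist_torque": the same for the moment, N m; "gripper_width": opening from 0.0 (shut) to 1.0 (fully open); "grip_force": force on a finger pad.
Only numpy, scipy, OpenCV 4.12 (cv2) and the standard library are available. Lean on these libraries where they do the work, as an engineer would, in place of code of your own. Each camera call takes 0.05 s, during which the arm holds its last target. There are 200 camera calls.

## Task

A mould stands in the plywood-based clamp, waiting to be spring-loaded. Take the longer of the two draw springs, hook its down-turned pin into the big hole of the clamp's aluminium bracket, and stretch it so that its square eye block drops fully down over the steel post on the jaw at the other end. Let go, leaving the stretched spring hanging between hole and post.

Things in the scene. Friction and masses are not known exactly. Their poses are not given: they have to be found in the camera images.
- long_spring: Longer of two draw springs. Grey eye block 48x46x44 mm (x,y,z; grip the flat y faces from above), through hole 34x32, open below. Steel coil 21 mm wide, rigid against bending, axis 48 mm up, runs along -x to a down-turned pin. Origin: centre of the block's underside, on the table at start; z up. Stretches up to 55 mm along x: gives at 1 N, then 0.09 N/mm. 0.15 kg. The other: 40 mm shorter.
- long_spring_pin (a point): Tip of the long spring's pin: 8 mm thick, straight for 40 mm up to the hook wire, its tip level with the underside of the eye block and, unstretched, 125 mm from long_spring along that body's -x. When the spring is carried by the block, the pin stays level with it.
- anchor_hole (a point): Centre of the 30 mm round hole at the upper face of the clamp's bracket, a level aluminium flange 60x64 mm, 6 mm thick, 118 mm above the table, open below for 100 mm. The clamp is fixed. This point's x axis points level to the post. In the end the spring pulls the pin against the rim of this hole.
- post_top (a point): Top of the steel post on the clamp's jaw, 98 mm above the table, 162 mm from the hole along its x. 10 mm thick, coned top, 20 mm tall above a 26 mm round shoulder on which the eye block rests; the 80 mm wide jaw lies 10 mm below that. It is 20 mm lower than the hole, so a pin 12 mm in the hole lets the block still pass over the post. The mould between them is under 70 mm high.

How it is judged (in metres and radians):
At the end, for the whole second after the job is handed in: Long spring at rest, released, upright within 0.25 rad: pin tip within 18 mm of the hole's axis and 15 mm or more below its upper face; centre of the eye block's underside within 18 mm of the post's axis, 10 to 30 mm below its top; pin and block at least 130 mm apart (125 unstretched) (horizontal distance between long_spring_pin and anchor_hole below 0.018 m and z of long_spring_pin in the frame of anchor_hole below -0.015 m and horizontal distance between long_spring and post_top below 0.018 m and z of long_spring in the frame of post_top between -0.03 and -0.01 m and distance between long_spring and long_spring_pin above 0.13 m and angle between long_spring's own z axis and vertical below 0.25 rad and linear speed of long_spring below 0.02 m/s); the robot touches nothing.
It also fails if it takes over 48 s, if anything falls off the work surface, if the arm or the gripper's body presses on something with over 40 N, if the wrist force passes 120 N, or if a joint passes its speed limit or range.

## Working session

There is one attempt and no reset: what is moved stays moved. The work goes in short steps, Python scripts to look and compute and a tool call to move; the robot and the scene stay as the last step left them, time stands still between calls to the robot, and variables do not carry over. Pictures are saved under pics/ and viewed, at most 11 in all, crops included, and the job is handed in when it is done.

Besides the shell and the picture viewer there is one more tool, called as name(argument=value, ...) on one line, values as JSON. step_arm: Moves the arm, as the interface text tells. Its arguments: {"type":"object","properties":{"increments":{"type":"array"},"grip":{"type":"number"},"newtons":{"type":"number"}},"required":["increments"]}

```bash
mkdir -p pics; cat > h.py <<'E'
import numpy as np,cv2
from bench import readout,optics,bot
def cam(n,st=None):
    p=optics.camera_params(n);K=np.array(p["K"],float)
    if "rvec" in p:
        R=cv2.Rodrigues(np.array(p["rvec"],float))[0];t=np.array(p["tvec"],float).reshape(3)
    else:
        H=np.array(p["hand_eye"],float);Rt=np.array(st["ee_rot"]);pt=np.array(st["tcp_pos"])
        Rc=Rt@H[:3,:3];c=Rt@H[:3,3]+pt;R=Rc.T;t=-R@c
    return K,R,t
def plane(C,uv,z):
    K,R,t=C;d=R.T@np.linalg.solve(K,[uv[0],uv[1],1]);c=-R.T@t
    return c+d*(z-c[2])/d[2]
def proj(C,P):
    K,R,t=C;q=K@(R@np.array(P,float)+t);return q[:2]/q[2]
E
python3 - <<'E'
from h import *
s=readout.get_state();print(s)
a=[optics.snapshot(n) for n in("scene","side","wrist")]
for n,i in zip(("scene","side","wrist"),a):
    cv2.imwrite(f"pics/{n}0.png",i[:,:,::-1]);
    C=cam(n,s);print(n,C[0].tolist(),(-C[1].T@C[2]).round(),C[1][2].round(2))
E
```

```text
{'time_s': 0.0, 'qpos': array([-1.22219206,  0.33389475,  0.03985935,  1.46627722, -0.01343246,
        1.343286  , -0.05851964]), 'qd': array([-0.00082326,  0.00080044, -0.0001058 , -0.00090414, -0.00058311,
       -0.00111781, -0.00035034]), 'tau': array([-5.10885675e-04, -6.58547401e+01,  1.36539180e+00, -4.05567348e+01,
        1.67903700e-02,  1.23636311e-02,  2.41568250e-05]), 'tcp_pos': array([281.26605415, 585.52877926, 252.42854806]), 'ee_rot': array([[-9.01386761e-01,  4.33014450e-01, -6.27083495e-04],
       [ 4.33014898e-01,  9.01385563e-01, -1.47158195e-03],
       [-7.19722398e-05, -1.59800098e-03, -9.99998721e-01]]), 'ft_force': array([-0.30654904,  0.17719893,  0.702644  ]), 'wrist_torque': array([-0.01014768, -0.00559573,  0.01118299]), 'grip_force': 0.0, 'gripper_width': 0.9958145570482875}
scene [[438.57736502415145, 0.0, 321.5479119641326], [0.0, 438.57736502415145, 214.6171326451512], [0.0, 0.0, 1.0]] [-164. -485.  626.] [ 0.73  0.44 -0.53]
side [[451.72783879649796, 0.0, 315.2404319880691], [0.0, 451.72783879649796, 196.08291954240815], [0.0, 0.0, 1.0]] [ 174. -757.  767.] [ 0.38  0.67 -0.64]
wrist [[347.32439724907766, 0.0, 313.4532687500071], [0.0, 347.32439724907766, 204.59113044205512], [0.0, 0.0, 1.0]] [209. 621. 374.] [ 0.28 -0.14 -0.95]
```

View pics/scene0.png

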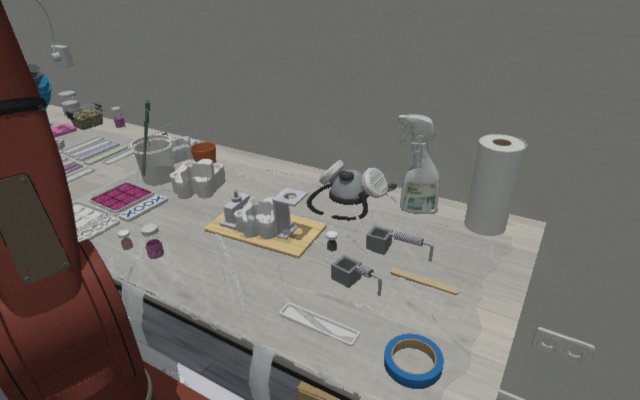

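View pics/side0.png

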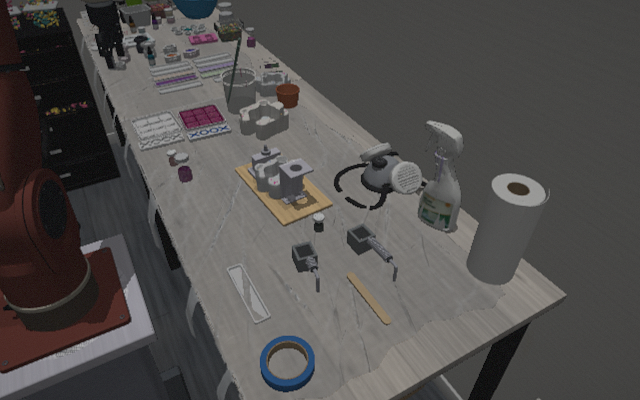

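Scene view: the long spring is the farther one, with its block at about (379,239) and pin at about (432,258). The clamp hole is at (291,197) and the post at (237,193). In the side view the block is at (360,238), the pin at (394,275), the hole at (295,167) and the post at (265,150). I'll zoom in to refine these.

```bash
python3 - <<'E'
from h import *
a=cv2.imread("pics/scene0.png");b=cv2.imread("pics/side0.png")
z=lambda i,x,y:cv2.resize(i[y:y+75,x:x+100],(400,300),interpolation=cv2.INTER_CUBIC)
cv2.imwrite("pics/m0.png",np.vstack([np.hstack([z(a,210,175),z(a,350,210)]),np.hstack([z(b,240,135),z(b,330,210)])]))
for n,h,p in(("scene",(291,196.5),(237,193)),("side",(295,167),(265,147))):
    C=cam(n);print(n,plane(C,h,118),plane(C,p,98))
E
```

```text
scene [566.18016297  40.4509562  118.        ] [546.0840598  190.02552294  98.        ]
side [568.755866    48.17096808 118.        ] [552.27291554 192.72454475  98.        ]
```

View pics/m0.png

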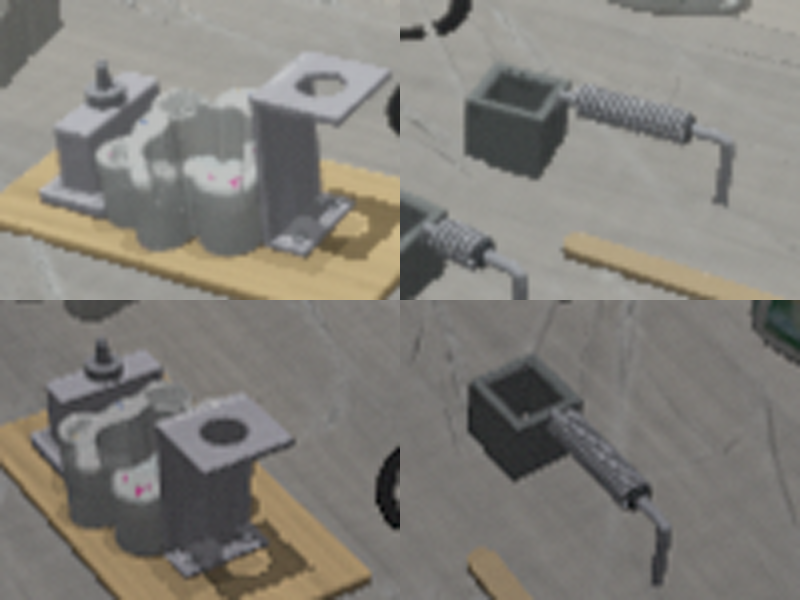

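The mosaic gives these pixels:

| Point | Scene | Side |
|---|---|---|
| Hole | (290,195.8) | (296,168) |
| Post top | (235.1,190.6) | (265.1,145.4) |
| Block top centre | (380,232.3) | (361,233.6) |
| Pin tip | (430,260.5) | (394,280.5) |

```bash
cat >> h.py <<'E'
def tri(Cs,uvs):
    A=[];b=[]
    for C,uv in zip(Cs,uvs):
        K,R,t=C;d=R.T@np.linalg.solve(K,[uv[0],uv[1],1]);d/=np.linalg.norm(d);M=np.eye(3)-np.outer(d,d);A.append(M);b.append(M@(-R.T@t))
    return np.linalg.solve(sum(A),sum(b))
E
python3 - <<'E'
from h import *
A=cam("scene");B=cam("side")
for n,z,u,v in(("hole",118,(290,195.8),(296,168)),("post",98,(235.1,190.6),(265.1,145.4)),("block",44,(380,232.3),(361,233.6)),("pin",0,(430,260.5),(394,280.5))):
    print(n,plane(A,u,z).round(1),plane(B,v,z).round(1),tri([A,B],[u,v]).round(1))
E
```

```text
hole [567.8  44.4 118. ] [569.   43.3 118. ] [570.3  46.1 116.1]
post [553.5 202.3  98. ] [555.7 199.7  98. ] [558.4 206.8  93.8]
block [ 629.8 -162.    44. ] [ 627.5 -163.    44. ] [ 627.  -163.5   45.5]
pin [ 639.4 -284.1    0. ] [ 637.2 -283.     0. ] [ 635.1 -285.1    3.3]
```

```bash
cat >> h.py <<'E'
def rel(R0,p0,p1,yaw): # tool-frame shift (m) and z turn so that tool x points at world yaw (deg)
    R0=np.array(R0);d=R0.T@(np.array(p1,float)-p0)/1000
    w=np.radians(yaw)-np.arctan2(R0[1,0],R0[0,0]);return d.round(4),round(-(w+np.pi)%(2*np.pi)-np.pi if 0 else -((w+np.pi)%(2*np.pi)-np.pi),4)
E
python3 - <<'E'
from h import *
s=readout.get_state()
print(rel(s["ee_rot"],np.array([281.437,585.883,253.308]),(628.5,-161.5,200),94.6))
A=cam("scene");print(plane(A,(346,264),44), plane(A,(333,236),0))
E
```

```text
(array([-0.6364, -0.5233,  0.054 ]), np.float64(1.0427))
[ 486.70358939 -147.39649114   44.        ] [619.14590152 -41.61318267   0.        ]
```

step_arm(increments=[[[-0.045,-0.037,0,0.0,0,0.087],[-0.091,-0.075,0,0,0,0.174],[-0.136,-0.112,0,0,0,0.26],[-0.182,-0.15,0.005,0,0,0.348],[-0.227,-0.187,0.01,0,0,0.434],[-0.273,-0.224,0.015,0,0,0.521],[-0.318,-0.262,0.02,0,0,0.608],[-0.364,-0.299,0.025,0,0,0.695],[-0.409,-0.336,0.03,0,0,0.782],[-0.455,-0.374,0.035,0,0,0.869],[-0.5,-0.411,0.04,0,0,0.956],[-0.545,-0.448,0.045,0,0,1.043]]], grip=100)

```text
time_s: 1.65
tcp_pos: [579.2, -55.5, 208.2]
ee_rot: [[-0.077, 0.997, 0.0], [0.997, 0.077, 0.0], [0.0, 0.0, -1.0]]
ft_force: [1.9, 0.1, 0.1]
gripper_width: 0.997
grip_force: 0.0
```

```bash
python3 - <<'E'
from h import *
s=readout.get_state();print(s["time_s"],s["tcp_pos"],s["ee_rot"].round(3),s["qpos"].round(2))
R0=np.array([[-.9014,.433,0],[.433,.9014,0],[0,0,-1]]);p=np.array([281.437,585.883,253.308])+R0@[-545,-448,45];print(p)
print(rel(s["ee_rot"],p,(628.5,-161.5,200),94.6))
E
```

```text
1.65 [579.19973709 -55.53153051 208.22131162] [[-0.077  0.997  0.   ]
 [ 0.997  0.077  0.   ]
 [ 0.     0.    -1.   ]] [-0.51  0.25  0.62  1.72 -0.15  1.22  0.23]
[578.716  -53.9292 208.308 ]
(array([-0.1111,  0.0413,  0.0083]), np.float64(-0.0027))
```

step_arm(increments=[[[-0.05,0.02,0.004,0,0,0],[-0.1,0.036,0.008,0,0,0],[-0.111,0.0413,0.0083,0,0,0],[-0.111,0.0413,0.0083,0,0,0],[-0.111,0.0413,0.0083,0,0,0]]])

```text
time_s: 2.28
tcp_pos: [628.7, -159.3, 199.9]
ee_rot: [[-0.082, 0.997, -0.0], [0.997, 0.082, 0.001], [0.001, -0.0, -1.0]]
ft_force: [0.8, 0.4, 0.5]
gripper_width: 1.003
grip_force: 0.0
```

```bash
python3 - <<'E'
from h import *
s=readout.get_state();i=optics.snapshot("wrist");cv2.imwrite("pics/w1.png",i[:,:,::-1])
print(s["tcp_pos"]);np.savez("s1.npz",R=s["ee_rot"],p=s["tcp_pos"])
C=cam("wrist",s)
for P in((628.5,-161.5,44),(638,-286,0)):print(proj(C,P))
E
```

```text
[ 628.71155108 -159.33956535  199.94858763]
[312.83250889 194.88632878]
[312.33080258 295.40977056]
```

View pics/w1.png

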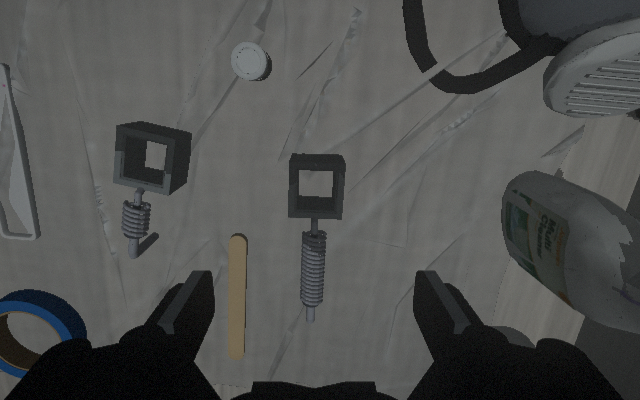

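The wrist view shows the block at about (290–343, 154–219), the coil centred at column 312 and running straight down, and the pin hidden below about (311,320). I'll zoom in on the block.

```bash
python3 - <<'E'
from h import *
a=cv2.imread("pics/w1.png");c=a[140:240,265:365];c=cv2.convertScaleAbs(c,alpha=2.2)
cv2.imwrite("pics/w1z.png",cv2.resize(c,(600,600),interpolation=cv2.INTER_CUBIC))
class S(dict):pass
z=np.load("s1.npz");C=cam("wrist",{"ee_rot":z["R"],"tcp_pos":z["p"]})
for h in(0,44):
  for dx,dy in((24,23),(24,-23),(-24,-23),(-24,23)):
    P=np.array([628.5,-161.5,h])+np.array([-.08*dx-.997*dy,.997*dx-.08*dy,0]);print(h,dx,dy,((proj(C,P)-[265,140])*6).round())
E
```

```text
0 24 23 [139. 100.]
0 24 -23 [436. 100.]
0 -24 -23 [429. 394.]
0 -24 23 [146. 393.]
44 24 23 [117. 159.]
44 24 -23 [457. 159.]
44 -24 -23 [448. 491.]
44 -24 23 [125. 491.]
```

View pics/w1z.png

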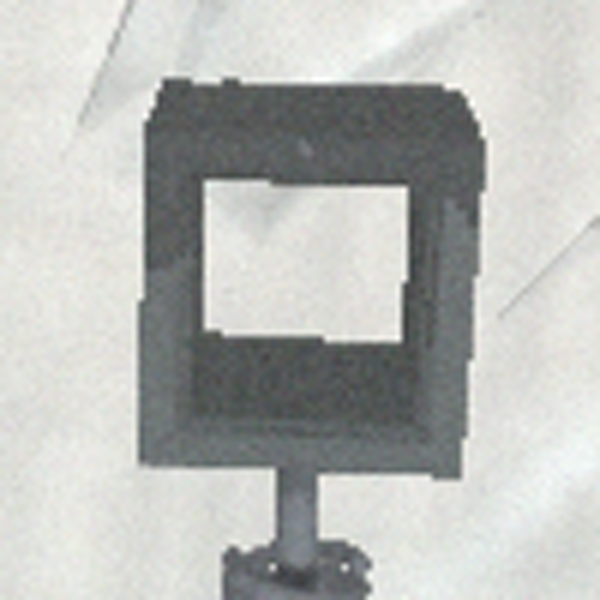

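Zoomed corners of the top face are (148,125), (484,140), (461,478) and (140,463). I'll cast them onto z=44.

```bash
python3 - <<'E'
from h import *
z=np.load("s1.npz");C=cam("wrist",{"ee_rot":z["R"],"tcp_pos":z["p"]})
P=np.array([plane(C,(265+u/6-.4,140+v/6-.4),44) for u,v in((148,125),(484,140),(461,478),(140,463))])
print(P.round(1),P.mean(0));c=P.mean(0)
d=P[0]+P[1]-P[2]-P[3];yaw=np.degrees(np.arctan2(d[1],d[0]));print(yaw,np.linalg.norm(d)/2,np.linalg.norm(P[0]-P[1]),np.linalg.norm(P[2]-P[3]))
c[2]=33
p0=np.array([578.716,-53.9292,208.308])+z["R"]@[-111,41.3,8.3];print(p0,rel(z["R"],p0,c,yaw))
E
```

```text
[[ 607.2 -134.2   44. ]
 [ 652.4 -132.5   44. ]
 [ 654.5 -181.1   44. ]
 [ 609.  -182.6   44. ]] [ 630.79446801 -157.58585803   44.        ]
92.28074611081948 48.546346100374116 45.26764222844054 45.59183248657683
[ 628.96223277 -161.16661514  199.87989892] (array([0.0032, 0.0021, 0.1669]), np.float64(0.0421))
```

step_arm(increments=[[[0.0032,0.0021,0.05,0,0,0.042],[0.0032,0.0021,0.09,0,0,0.042],[0.0032,0.0021,0.13,0,0,0.042],[0.0032,0.0021,0.155,0,0,0.042],[0.0032,0.0021,0.1669,0,0,0.042],[0.0032,0.0021,0.1669,0,0,0.042],[0.0032,0.0021,0.1669,0,0,0.042]]])

```text
time_s: 3.2
tcp_pos: [631.4, -157.9, 34.5]
ee_rot: [[-0.038, 0.999, 0.002], [0.999, 0.038, -0.0], [-0.0, 0.002, -1.0]]
ft_force: [-0.3, -0.1, 1.3]
gripper_width: 1.0
grip_force: 0.0
```

step_arm(increments=[[[0,0,0,0,0,0],[0,0,0,0,0,0],[0,0,0,0,0,0],[0,0,0,0,0,0],[0,0,0,0,0,0],[0,0,0,0,0,0],[0,0,0,0,0,0],[0,0,0,0,0,0]]], grip=30, newtons=40)

```text
time_s: 4.2
tcp_pos: [631.0, -158.0, 33.8]
ee_rot: [[-0.038, 0.999, 0.001], [0.999, 0.038, 0.0], [-0.0, 0.001, -1.0]]
ft_force: [-0.6, 0.6, 6.0]
gripper_width: 0.53
grip_force: 41.6
```

```bash
python3 - <<'E'
from h import *
s=readout.get_state()
print(rel(s["ee_rot"],s["tcp_pos"],(575,-60,200),95))
E
```

```text
(array([ 0.1   , -0.0521, -0.1662]), np.float64(-0.0493))
```

step_arm(increments=[[[0,0,-0.03,0,0,0],[0,0,-0.07,0,0,0],[0,0,-0.11,0,0,0],[0,0,-0.15,0,0,0],[0.02,-0.01,-0.166,0,0,-0.02],[0.06,-0.03,-0.166,0,0,-0.047],[0.1,-0.052,-0.166,0,0,-0.047],[0.1,-0.052,-0.166,0,0,-0.047],[0.1,-0.052,-0.166,0,0,-0.047],[0.1,-0.052,-0.166,0,0,-0.047]]])

```text
time_s: 5.45
tcp_pos: [575.0, -61.3, 199.1]
ee_rot: [[-0.083, 0.997, -0.0], [0.997, 0.083, -0.001], [-0.001, -0.0, -1.0]]
ft_force: [-1.0, -0.7, -0.9]
gripper_width: 0.529
grip_force: 41.6
```

```bash
python3 - <<'E'
from h import *
s=readout.get_state();i=optics.snapshot("wrist");cv2.imwrite("pics/w2.png",i[:,:,::-1])
print(s["tcp_pos"],s["ft_force"]);np.savez("s2.npz",R=s["ee_rot"],p=s["tcp_pos"])
C=cam("wrist",s)
for P in((568.5,44,118),(554.6,201,98)):print(proj(C,P))
E
```

```text
[574.98807767 -61.292225   199.05376781] [-0.99530007 -0.71192021 -0.92149458]
[317.41705398  40.61536937]
[ 316.25250596 -344.63738716]
```

View pics/w2.png

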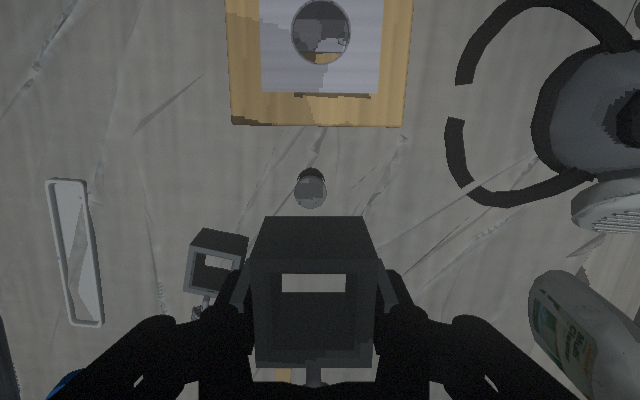

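The hole is at about (321,32), 60 px across. The flange's near edge is at row 93, and its side edges are at columns 261 and 383. The block is held square and in the middle of the fingers.

```bash
python3 - <<'E'
from h import *
z=np.load("s2.npz");C=cam("wrist",{"ee_rot":z["R"],"tcp_pos":z["p"]})
a=cv2.imread("pics/w2.png")
fl=(a[:,:,0].astype(int)>a[:,:,2]+4)&(a.max(2)>85)
fl[:, :255]=0;fl[:,390:]=0;fl[100:]=0
# hole edge along rays from centre on gray brightness
g=cv2.GaussianBlur(a,(3,3),0).astype(float).mean(2);pts=[]
for t in np.radians(np.arange(0,360,6)):
    r=np.arange(22,38,.5);u=321+r*np.cos(t);v=32+r*np.sin(t)
    if v.min()<1: continue
    q=cv2.remap(g.astype(np.float32),u.astype(np.float32)[None],v.astype(np.float32)[None],1)[0]
    k=np.argmax(np.diff(q)); pts.append((u[k],v[k]))
W=np.array([plane(C,p,118)[:2] for p in pts])
for _ in range(3):
    A=np.c_[2*W,np.ones(len(W))];s=np.linalg.lstsq(A,(W**2).sum(1),rcond=None)[0];r=np.sqrt(s[2]+s[0]**2+s[1]**2)
    e=abs(np.linalg.norm(W-s[:2],axis=1)-r);print(s[:2],r,len(W),e.max());W=W[e<max(1,2*np.median(e))]
for p in((261,93),(383,93),(260,10),(382,10),(321,32)):print(p,plane(C,p,118).round(1))
for p in((252,270),(380,265),(372,367),(257,367)):print(p,plane(C,p,z["p"][2]-33.8+44).round(1))
for n in("tcp_pos",): print(z["p"])
E
```

```text
[569.64296353  48.18030603] 15.280617798700952 49 4.703296824518489
[569.65283815  47.92292721] 15.400796340821818 47 0.8219530854404002
[569.65283815  47.92292721] 15.400796340821818 47 0.8219530854404002
(261, 93) [539.6  15.1 118. ]
(383, 93) [607.   20.7 118. ]
(260, 10) [537.7  55.9 118. ]
(382, 10) [600.5  61.1 118. ]
(321, 32) [570.   48.3 118. ]
(252, 270) [551.6 -43.8 209.3]
(380, 265) [597.  -38.  209.3]
(372, 367) [600.3 -83.3 209.3]
(257, 367) [554.7 -87.  209.3]
[574.98807767 -61.292225   199.05376781]
```

```bash
python3 - <<'E'
from h import *
s=readout.get_state()
print(rel(s["ee_rot"],s["tcp_pos"],(558.8,173,195),95))
E
```

```text
(array([0.2348, 0.0033, 0.0038]), np.float64(-0.0042))
```

step_arm(increments=[[[0.03,0.0005,0,0,0,0],[0.08,0.001,0,0,0,0],[0.13,0.002,0,0,0,0],[0.18,0.0025,0.002,0,0,-0.002],[0.22,0.003,0.0038,0,0,-0.004],[0.2348,0.0033,0.0038,0,0,-0.004],[0.2348,0.0033,0.0038,0,0,-0.004],[0.2348,0.0033,0.0038,0,0,-0.004],[0.2348,0.0033,0.0038,0,0,-0.004],[0.2348,0.0033,0.0038,0,0,-0.004]]])

```text
time_s: 6.75
tcp_pos: [558.4, 173.3, 195.4]
ee_rot: [[-0.087, 0.996, 0.0], [0.996, 0.087, -0.0], [-0.0, 0.0, -1.0]]
ft_force: [0.0, -0.8, -0.9]
gripper_width: 0.528
grip_force: 41.7
```

```bash
python3 - <<'E'
from h import *
s=readout.get_state();i=[optics.snapshot(n)[:,:,::-1] for n in("wrist","scene","side")]
for n,k in zip(("w","c","d"),i):cv2.imwrite(f"pics/{n}3.png",k)
print(s["time_s"],s["tcp_pos"],s["ft_force"]);np.savez("s3.npz",R=s["ee_rot"],p=s["tcp_pos"])
C=cam("wrist",s);print(proj(C,(555.6,209,98)))
zz=lambda i,x,y:cv2.resize(i[y:y+75,x:x+100],(400,300),interpolation=cv2.INTER_CUBIC)
w=i[0][60:360,120:520]
cv2.imwrite("pics/m3.png",np.vstack([np.hstack([w,np.zeros_like(w)]),np.hstack([zz(i[1],210,150),zz(i[2],240,115)])]))
for n in("scene","side"):
    C=cam(n);print(n,proj(C,(569.7,48,118)),proj(C,(569.7,48,161)))
E
```

```text
6.75 [558.39306754 173.27450778 195.44316752] [ 0.02615239 -0.75116086 -0.9070353 ]
[313.71193654 163.94635062]
scene [289.17027069 195.10207131] [288.00989269 178.87833339]
side [295.37593414 166.92625269] [294.92285916 152.27963037]
```

View pics/m3.png

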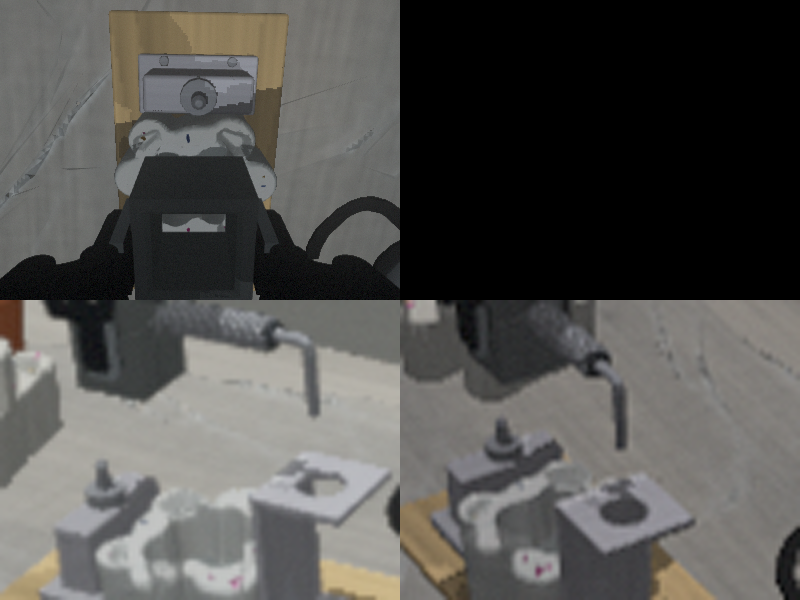

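The pin tip is at scene (288.1,177.9) and side (295.1,151.6), within 1 px of where a pin right over the hole would be. The post top is at wrist (319.5,158).

```bash
python3 - <<'E'
from h import *
z=np.load("s3.npz");C=cam("wrist",{"ee_rot":z["R"],"tcp_pos":z["p"]})
h=np.array([569.7,48,118]);p=plane(C,(319,158),98);print(p,plane(C,(318,156),78),p-h,np.hypot(*(p-h)[:2]),np.degrees(np.arctan2(*(p-h)[1::-1])))
u=z["R"][:2,0];print("post rel tcp along/across",(p-z["p"])[:2]@u,(p-z["p"])[:2]@z["R"][:2,1])
c=tri([cam("scene"),cam("side")],[(288,177.8),(295,151.5)]);print(c)
E
```

```text
[558.60957428 213.1047902   98.        ] [558.44288203 210.71486106  78.        ] [-11.09042572 165.1047902  -20.        ] 165.47685424192227 93.8429015538752
post rel tcp along/across 39.658941587757546 3.696839748556462
[569.83566765  47.80352068 163.55832804]
```

step_arm(increments=[[[0,0.001,0.015,0,0,0],[0,0.0015,0.03,0,0,0],[0,0.0015,0.04,0,0,0],[0,0.0015,0.05,0,0,0],[0,0.0015,0.0575,0,0,0],[0,0.0015,0.0575,0,0,0],[0,0.0015,0.0575,0,0,0],[0,0.0015,0.0575,0,0,0]]])

```text
time_s: 7.9
tcp_pos: [559.9, 174.5, 138.3]
ee_rot: [[-0.089, 0.996, 0.001], [0.996, 0.089, 0.0], [0.0, 0.001, -1.0]]
ft_force: [0.1, -0.8, -1.5]
gripper_width: 0.529
grip_force: 41.7
```

```bash
python3 - <<'E'
from h import *
s=readout.get_state();i=[optics.snapshot(n)[:,:,::-1] for n in("scene","side")]
print(s["time_s"],s["tcp_pos"],s["ft_force"])
zz=lambda i,x,y:cv2.resize(i[y:y+75,x:x+100],(400,300),interpolation=cv2.INTER_CUBIC)
cv2.imwrite("pics/m4.png",np.hstack([zz(i[0],215,155),zz(i[1],245,120)]))
E
```

```text
7.9 [559.94470965 174.49109422 138.2907548 ] [ 0.10396215 -0.77860257 -1.4951363 ]
```

View pics/m4.png

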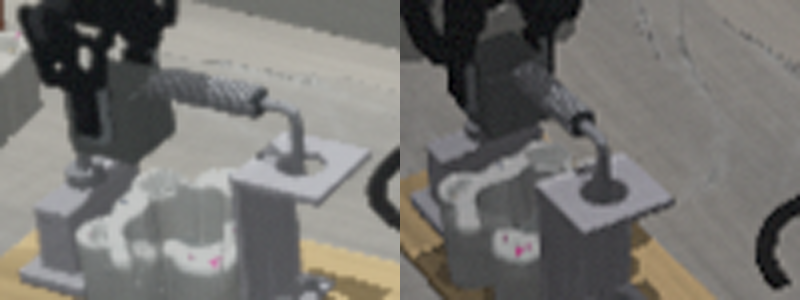

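The pin is inside the hole in both views, at scene crop (297,165) and side crop (603,185). Next I'll stretch the spring.

step_arm(increments=[[[0.008,0.0,0,0,0,0],[0.016,0.0005,0,0,0,0],[0.024,0.0005,0,0,0,0],[0.031,0.0005,0,0,0,0],[0.037,0.0005,0,0,0,0],[0.037,0.0005,0,0,0,0],[0.037,0.0005,0,0,0,0],[0.037,0.0005,0,0,0,0]]])

```text
time_s: 9.0
tcp_pos: [556.9, 210.8, 137.8]
ee_rot: [[-0.088, 0.996, -0.0], [0.996, 0.088, -0.0], [-0.0, -0.0, -1.0]]
ft_force: [-0.3, -3.5, -1.5]
gripper_width: 0.531
grip_force: 41.7
```

```bash
python3 - <<'E'
from h import *
s=readout.get_state();i=[optics.snapshot(n)[:,:,::-1] for n in("wrist","scene","side")]
print(s["time_s"],s["tcp_pos"],s["ft_force"])
zz=lambda i,x,y:cv2.resize(i[y:y+75,x:x+100],(400,300),interpolation=cv2.INTER_CUBIC)
w=cv2.convertScaleAbs(i[0][200:350,220:420],alpha=2);w=cv2.resize(w,(400,300))
cv2.imwrite("pics/m5.png",np.vstack([np.hstack([w,np.zeros_like(w)]),np.hstack([zz(i[1],215,155),zz(i[2],245,120)])]))
E
```

```text
9.0 [556.94700897 210.84176026 137.8093058 ] [-0.29784315 -3.49275239 -1.51537269]
```

View pics/m5.png

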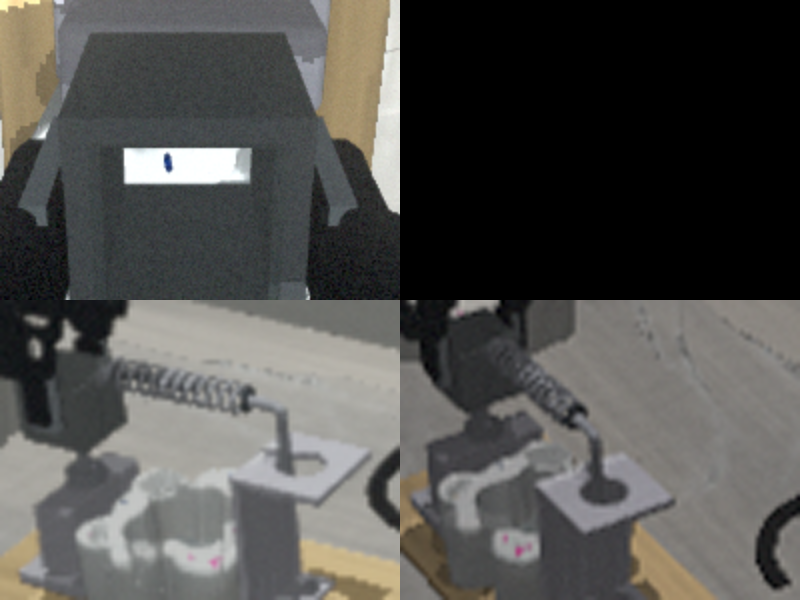

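The spring is stretched (about 2.7 N) with the pin on the rim at the post side. Next I'll lower in stages and watch the force.

step_arm(increments=[[[0,0,0.004,0,0,0],[0,0,0.008,0,0,0],[0,0,0.011,0,0,0],[0,0,0.014,0,0,0],[0,0,0.014,0,0,0],[0,0,0.014,0,0,0]]])

```text
time_s: 9.9
tcp_pos: [556.8, 211.3, 123.7]
ee_rot: [[-0.089, 0.996, -0.0], [0.996, 0.089, 0.0], [0.0, -0.0, -1.0]]
ft_force: [1.2, -2.9, -1.1]
gripper_width: 0.53
grip_force: 41.7
```

step_arm(increments=[[[0,0,0.004,0,0,0],[0,0,0.007,0,0,0],[0,0,0.01,0,0,0],[0,0,0.0115,0,0,0],[0,0,0.0115,0,0,0],[0,0,0.0115,0,0,0]]])

```text
time_s: 10.65
tcp_pos: [556.8, 211.3, 112.3]
ee_rot: [[-0.089, 0.996, -0.0], [0.996, 0.089, -0.0], [0.0, -0.0, -1.0]]
ft_force: [-0.1, -3.6, -1.2]
gripper_width: 0.53
grip_force: 41.8
```

```bash
python3 - <<'E'
from h import *
s=readout.get_state();i=[optics.snapshot(n)[:,:,::-1] for n in("wrist","scene","side")]
print(s["time_s"],s["tcp_pos"],s["ft_force"])
zz=lambda i,x,y:cv2.resize(i[y:y+75,x:x+100],(400,300),interpolation=cv2.INTER_CUBIC)
w=cv2.convertScaleAbs(i[0][200:350,220:420],alpha=2);w=cv2.resize(w,(400,300))
cv2.imwrite("pics/m6.png",np.vstack([np.hstack([w,np.zeros_like(w)]),np.hstack([zz(i[1],205,155),zz(i[2],235,120)])]))
E
```

```text
10.65 [556.80226756 211.33159546 112.25970459] [-0.13380602 -3.60548003 -1.20283673]
```

View pics/m6.png

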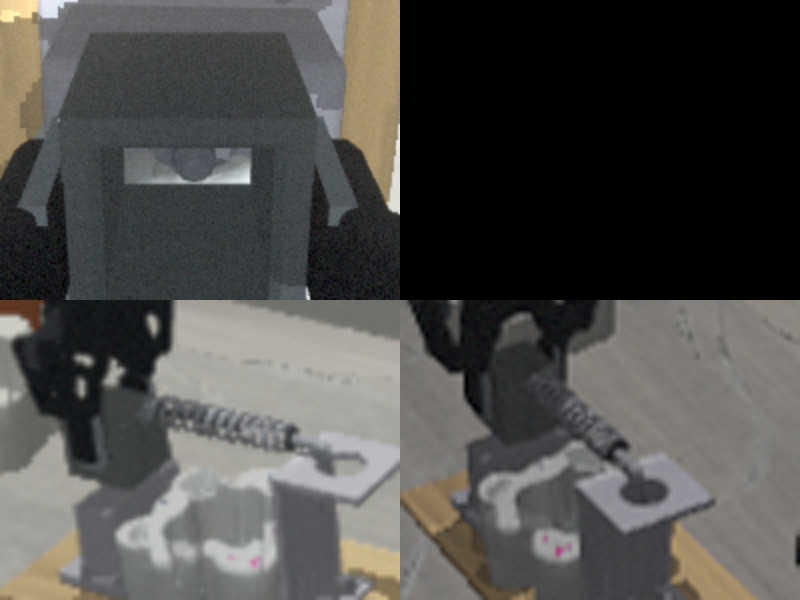

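```bash
python3 - <<'E'
from h import *
s=readout.get_state();C=cam("wrist",s);R=s["ee_rot"]
for n,p,z in(("shoulder near edge",(317.5,290),78),("L",(282,274),122.5),("blk top near edge",(317,273),122.5)):
    q=plane(C,p,z)-s["tcp_pos"];print(n,q[:2]@R[:2,0],q[:2]@R[:2,1])
E
```

```text
shoulder near edge -16.757313045280743 2.2180448457605113
L 17.7695611635445 -11.169700858651757
blk top near edge 18.172626666876948 1.436504685746748
```

The wrist crop shows the post's shoulder inside the block opening, within about 4 mm of centre. Next I'll seat the block and release it.

step_arm(increments=[[[-0.001,0.001,0.001,0,0,0],[-0.003,0.002,0.0015,0,0,0],[-0.003,0.002,0.0015,0,0,0],[-0.003,0.002,0.0015,0,0,0]]])

```text
time_s: 11.3
tcp_pos: [559.0, 208.4, 110.7]
ee_rot: [[-0.089, 0.996, -0.001], [0.996, 0.089, -0.0], [-0.0, -0.001, -1.0]]
ft_force: [-2.3, -3.4, -0.4]
gripper_width: 0.534
grip_force: 41.8
```

step_arm(increments=[[[0,0,0,0,0,0],[0,0,0,0,0,0],[0,0,0,0,0,0],[0,0,0,0,0,0],[0,0,0,0,0,0],[0,0,0,0,0,0],[0,0,0,0,0,0]]], grip=90)

```text
time_s: 12.18
tcp_pos: [559.1, 208.5, 110.8]
ee_rot: [[-0.089, 0.996, -0.0], [0.996, 0.089, -0.0], [-0.0, -0.0, -1.0]]
ft_force: [-0.6, -1.5, -0.3]
gripper_width: 0.899
grip_force: 0.0
```

step_arm(increments=[[[0,0,-0.015,0,0,0],[0,0,-0.04,0,0,0],[0,0,-0.08,0,0,0],[0,0,-0.12,0,0,0],[0,0,-0.15,0,0,0],[0,0,-0.15,0,0,0],[0,0,-0.15,0,0,0]]])

```text
time_s: 13.05
tcp_pos: [559.0, 208.4, 260.9]
ee_rot: [[-0.089, 0.996, -0.0], [0.996, 0.089, 0.0], [0.0, -0.0, -1.0]]
ft_force: [-0.7, -0.3, -0.5]
gripper_width: 0.9
grip_force: 0.0
```

```bash
python3 - <<'E'
from h import *
s=readout.get_state();i=[optics.snapshot(n)[:,:,::-1] for n in("wrist","scene","side")]
print(s["time_s"],s["tcp_pos"],s["ft_force"])
zz=lambda i,x,y:cv2.resize(i[y:y+75,x:x+100],(400,300),interpolation=cv2.INTER_CUBIC)
w=cv2.convertScaleAbs(i[0][160:310,220:420],alpha=2);w=cv2.resize(w,(400,300))
cv2.imwrite("pics/m7.png",np.vstack([np.hstack([w,np.zeros_like(w)]),np.hstack([zz(i[1],205,155),zz(i[2],235,120)])]))
E
```

```text
13.05 [558.95841018 208.38785697 260.8997017 ] [-0.71682214 -0.29582818 -0.53064716]
```

View pics/m7.png

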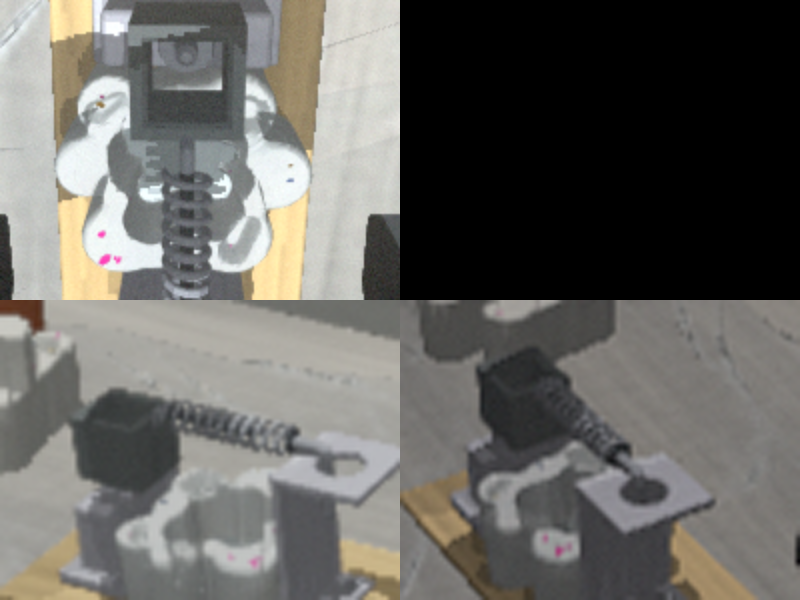

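The post sits inside the eye block at its far side. The spring is level and stretched, and the pin is in the hole. Handing in.

```bash
python3 -c "
from bench import hand_in
print(hand_in())"
```

```text
the job is handed in; nothing more can be done
None
```

The long spring now hangs stretched between the bracket hole and the post, the gripper is clear of it, and the job was handed in at about 13 s; `hand_in()` gave no verdict, so success rests on my last camera views.

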